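Spin the engraver's turntable and brake it on its pointer

ROBOT

A 6-joint arm with a two-finger parallel gripper is mounted at the origin on the work surface. World frame = base frame: x ahead of the robot, y to its left, z up, the work surface at z = 0. Lengths are in mm, angles in rad, forces in N, time in s.
With the tool pointing down it reaches from about 275 to 750 mm from the base axis. Payload 10.2 kg.
Tool frame: the origin (TCP) lies between the finger pads; the fingertips stand ctrl.tips_ahead ahead of it and the grasp point (between the pads) lies 8 mm behind it (ctrl.tips_ahead is the distance from the TCP to the fingertips, in mm); z points along the fingers, y is the direction in which the jaws open and shut (so a half turn about z gives the same grasp; the last joint's range is limited). The gripper opens to 85 mm and grips with 20 to 120 N. Pads are 22 mm wide; open, the fingers measure 114 mm over their backs; the gripper's body (76 mm by 85 mm) begins 54 mm behind the grasp point. The pads swing forward as they close: fully open they stand 13 mm farther back than shut.
Start: joints at [1.078, 0.313, 1.498, -0, 1.331, -0.223], TCP at [139.946, 506.01, 242.294] pointing down, gripper open.
Joint ranges: [-2.94, 2.94], [-0.97, 2.17], [0.19, 2.56], [-1.23, 4.37], [0.02, 3.11], [-2.88, 2.88]. Speed limits (rad/s): [2.39, 2.39, 3.01, 3.14, 3.14, 3.14].

INTERFACE

Orientations are given as a unit quaternion [w, x, y, z].
In Python, from rig import ctrl gives the robot as it stands. The module is installed in compiled form; this text tells all that it offers.
- The arm moves only by the tool move_arm, never from a script. Its argument "motion" is a list of rows, each an object with "offset": the shift along the tool's x, y, z in m, a list of three; "angular": the turn, a rotation vector about the tool's x, y, z in degrees, a list of three; "jaw": the finger opening in m, from 0 to 0.0854. In form: [{"offset": [tx, ty, tz], "angular": [ax, ay, az], "jaw": jaw}, ...]. A call has 1 to 5 rows; each row is the pose to reach, as a shift and turn from the pose commanded when the call began, along the tool's axes at that moment; what a row does not reach only later rows make up. A row lasts 1/8 s, in which the tool goes at most 62.5 mm and 10.7 degrees, less where a joint would pass 70% of its speed; a pose out of reach is approached as far as the arm can. A call with a gripper value outside its range is refused whole. The fingers move at their own pace and stop on an object; "squeeze" is the grip in N (left out, the last holds). Time passes only in rows, so rows that repeat a pose let the fingers close. It gives the time, the measured TCP pose, the force and the opening at its end, in the units of the state.
- ctrl.sense(): the state, without advancing time (a new reading comes with each control period).
- ctrl.capture(name): name is "side" or "top"; returns a dict with "img" (384x512x3 uint8, red, green, blue), "intrinsics" (3x3 intrinsics, pixels), "k1" (the pictures are not rectified: a ray, as slopes to the right and down, at radius r is drawn at 1 + k1 r^2 times it, then the intrinsics apply), "rvec" (rotation vector, rad) and "tvec" (3), from world to camera coordinates, as OpenCV has them. Camera axes: x right, y down, z forward; pixel columns grow to the right and rows downward; lengths in mm; the calibration is good to about 2 mm. A picture is of the moment at which its call begins. There is no depth.
- ctrl.finish_job(): hands the job in, once; it reports no verdict.
The state is a dict: "time_s": time; "joints": joint angles; "dq": joint speeds; "tau": joint torques, N m; "eef_pos": TCP position; "ee_rot": TCP orientation; "force": force on the tool from outside, world axes, zero at the start; "wrist_torque": the same for the moment, N m; "grip_width": opening from 0.0 (shut) to 1.0 (fully open).
Only numpy, scipy, OpenCV 4.12 (cv2) and the standard library are available. Lean on these libraries where they do the work, as an engineer would, in place of code of your own. Each camera call takes 0.05 s, during which the arm holds its last target. There are 200 camera calls.

TASK

Check that the blue engraving turntable runs free and park it: flick its brass pin with a fingertip so the wheel spins briskly counter-clockwise (seen from above) and let it run on its own until the orange mark has gone past the red pointer at least once. Then, on a later pass, brake it with a fingertip pressed gently on its top so that it stops with the red pointer pointing at the orange mark, and move clear. Stop it there in one go - never turn it backwards, stop it elsewhere or push it on to the pointer afterwards, do not press it right down to its stop - and leave everything else where it lies.

Things in the scene. Friction and masses are not known exactly. Their poses are not given: they have to be found in the camera images.
- wheel (a joint): Angle of the blue wheel (rad) on its vertical free bearing: grows counter-clockwise from above, counts on past 2 pi, no end stops. At 0, 2 pi, 4 pi.. the mark is at the pointer; starts at 0.8 to 5. Inertia about 0.007 kg m2 (varies by a quarter). Running free it slows by about 0.07 rad/s2 plus 0.12 per s times its speed; a few newtons of a fingertip on top stop it almost at once.
- spindle (a joint): How far the sprung spindle is pressed down (m): 0 is up (rest), 0.010 is its stop. Wheel and spindle sink together, staying level; it gives way at 2 to 6 N and then needs 1.5 N more for every mm.
- wheel_centre (a point): Centre of the wheel's flat top face. Wheel: blue disc 300 mm in diameter, 12 mm thick, its top 60 mm above the bench. A hub (a round dark clamp holding a silver pendant) 48 mm in diameter rises 20 mm above the top in the middle. From 80 mm out to the rim the top is flat and nothing sweeps over it.
- finger_pin (a point): Centre of the top end of the upright brass pin for flicking: 12 mm in diameter, 30 mm high above the wheel's top, 70 mm from the wheel's axis, on the side of the wheel opposite the orange mark. It turns with the wheel.
- mark (a point): Middle of the outer edge of the orange mark, on the rim, 150 mm from the axis, at the wheel's top face. The mark is a flush patch 36 mm wide along the rim and 45 mm long towards the hub. It turns with the wheel.
- pointer_tip (a point): Tip of the fixed red pointer, 4 mm outside the wheel's rim at the height of its top face; it points at the wheel's axis. Its dark bracket reaches from 154 to 195 mm from the axis, is 30 mm wide and 61 mm high, and is screwed to the bench with the stand.
- bangle: Bystander: loose silver bangle, 68 mm outside, 14 mm high, origin at the centre of its underside.
- mandrel: Bystander: loose turned wooden mandrel, 44 mm in diameter, 72 mm high, origin at the centre of its underside.
- tin: Bystander: loose open red tin, 130 mm in diameter, 45 mm high, origin at the centre of its underside.
- hammer: Bystander: loose hammer lying on the bench, 220 mm long along its x axis.
- beads: Bystander: loose jar of orange beads, 60 mm in diameter, 75 mm high, origin at the centre of its underside.
- graver: Bystander: loose graver lying on the bench, 160 mm long along its x axis.
- brush: Bystander: loose brush lying on the bench, 180 mm long along its x axis.

How it is judged:
By the outcome, as a careful person would: the job done as asked, in the order asked, and still so for the second after the job is handed in, with the robot touching nothing.
It also fails if it takes over 64 s, if anything falls off the work surface, if the arm or the gripper's body presses on something with over 40 N, if the wrist force passes 120 N, or if a joint passes its speed limit or range.

## Working session

There is one attempt and no reset: what is moved stays moved. The work goes in short steps, Python scripts to look and compute and a tool call to move; the robot and the scene stay as the last step left them, time stands still between calls to the robot, and variables do not carry over. Pictures are saved under pics/ and viewed, about 8 in all and at most 12, crops included, and the job is handed in when it is done.

Besides the shell and the picture viewer there is one more tool, called after "Emit:" by a JSON object that holds its "method" and its "body", one argument or row to a line. move_arm: Moves the arm, as the interface text tells. Its arguments: {"type":"object","properties":{"motion":{"type":"array","items":{"type":"object","properties":{"offset":{"type":"array","items":{"type":"number"}},"angular":{"type":"array","items":{"type":"number"}},"jaw":{"type":"number"}}}},"squeeze":{"type":"number"}},"required":["motion"]}

```bash
mkdir -p pics; cat > h.py <<'E'
import numpy as np, cv2
from rig import ctrl
def cap(n):
    return ctrl.capture(n)
def pix2w(c,uv,z):
    K=np.array(c["intrinsics"],float);k=float(c["k1"])
    R=cv2.Rodrigues(np.array(c["rvec"],float))[0];t=np.array(c["tvec"],float).ravel()
    p=cv2.undistortPoints(np.array(uv,float).reshape(-1,1,2),K,np.array([k,0,0,0,0.])).reshape(-1,2)
    d=np.c_[p,np.ones(len(p))]@R; o=-R.T@t
    return o+d*((z-o[2])/d[:,2])[:,None]
def w2pix(c,P):
    return cv2.projectPoints(np.array(P,float).reshape(-1,3),np.array(c["rvec"],float),np.array(c["tvec"],float),np.array(c["intrinsics"],float),np.array([float(c["k1"]),0,0,0,0.]))[0].reshape(-1,2)
def save(c,n,box=None,s=1):
    im=c["img"][...,::-1]
    if box: im=im[box[1]:box[3],box[0]:box[2]]
    cv2.imwrite("pics/"+n+".png",cv2.resize(im,None,fx=s,fy=s,interpolation=cv2.INTER_CUBIC))
E
python3 - <<'E'
from h import *
for n in("top","side"):
    c=cap(n);save(c,n+"0",None,1.5);R=cv2.Rodrigues(c["rvec"])[0];print(n,-R.T@np.ravel(c["tvec"]),R.round(2).tolist(),c["k1"])
s=ctrl.sense();print(s,ctrl.tips_ahead)
E
```

```text
top [ 413.32884643  -23.2835851  1263.71239552] [[0.01, -1.0, -0.02], [-0.99, -0.01, -0.1], [0.1, 0.02, -0.99]] 0.030802290985487243
side [ 595.19724398 1090.88409092  850.19597418] [[-1.0, 0.05, -0.01], [0.04, 0.55, -0.83], [-0.04, -0.83, -0.56]] 0.012244765932255828
{'time_s': 0.1, 'joints': array([ 1.07758328e+00,  3.13371388e-01,  1.49836376e+00,  1.18825402e-05,
        1.33099023e+00, -2.23388176e-01]), 'dq': array([ 1.25497108e-04, -2.65256521e-04, -9.36145891e-04, -3.07891706e-04,
       -9.06613643e-05,  4.03519248e-04]), 'tau': array([ 4.38055984e-03, -4.12902582e+01, -2.60142910e+01, -1.35641048e-04,
        3.04591202e-03, -2.63357583e-05]), 'eef_pos': array([139.84333812, 505.80805996, 241.80289053]), 'ee_rot': array([-2.04018354e-04,  1.34504925e-01,  9.90912763e-01, -5.28372888e-04]), 'force': array([ 0.14068679, -0.11254478,  1.12686328]), 'wrist_torque': array([-0.05409008, -0.01065147, -0.02696727]), 'grip_width': 0.9986005211690838} 11.0
```

View pics/top0.png

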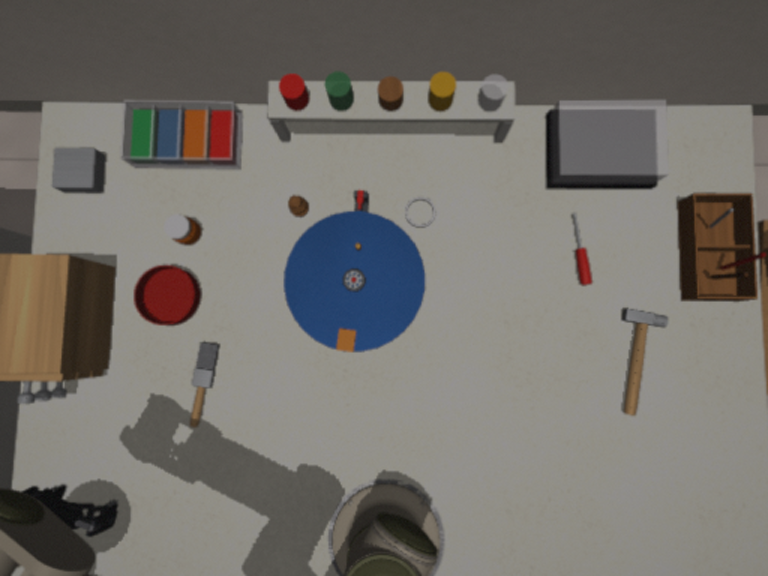

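View pics/side0.png

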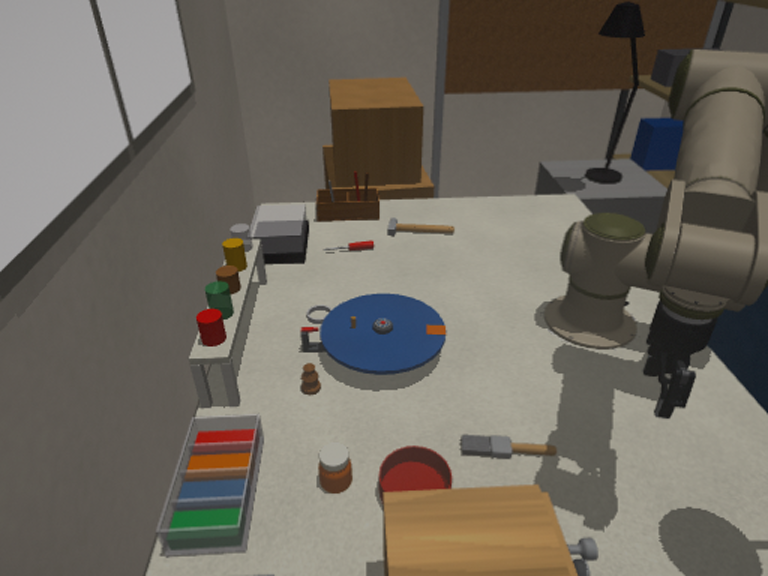

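The top view shows the wheel at (236,187) in native pixels. The pointer is beyond it (240,134), the mark is on the robot's side (231,227) and the pin is at (239,164). Next I fit these.

```bash
cat >> h.py <<'E'
from scipy.optimize import least_squares
def blue(c):
    h=cv2.cvtColor(c["img"],cv2.COLOR_RGB2HSV);return cv2.inRange(h,(100,120,40),(125,255,255)),h
def centre(c):
    m,h=blue(c);n,l,st,ce=cv2.connectedComponentsWithStats(m);i=1+np.argmax(st[1:,4])
    hull=cv2.convexHull(np.argwhere(l==i)[:,::-1].astype(np.int32)).reshape(-1,2)
    P=pix2w(c,hull,60)[:,:2]
    r=least_squares(lambda q:np.hypot(*(P-q[:2]).T)-q[2],[P[:,0].mean(),P[:,1].mean(),150],loss="soft_l1");return r.x
def mark(c,C):
    h=cv2.cvtColor(c["img"],cv2.COLOR_RGB2HSV);m=cv2.inRange(h,(8,150,110),(20,255,255))
    v,u=np.nonzero(m);P=pix2w(c,np.c_[u,v],60)[:,:2]-C;r=np.hypot(*P.T);P=P[(r>98)&(r<152)]
    return (np.arctan2(*P.mean(0)[::-1]) if len(P) else np.nan),len(P)
def red(c,C):
    h=cv2.cvtColor(c["img"],cv2.COLOR_RGB2HSV);m=cv2.inRange(h,(0,150,80),(6,255,255))|cv2.inRange(h,(174,150,80),(180,255,255))
    v,u=np.nonzero(m);P=pix2w(c,np.c_[u,v],60)[:,:2]-C;r=np.hypot(*P.T);P=P[(r>148)&(r<200)];return P
E
python3 - <<'E'
from h import *
for n in("top","side"):
    c=cap(n);q=centre(c);print(n,q)
    C=q[:2];print(mark(c,C));p=red(c,C);print(len(p),p.mean(0),np.arctan2(*p.mean(0)[::-1]),np.hypot(*p.T).min(),np.hypot(*p.T).max())
    if n=="top":
        print("pin",pix2w(c,[[358/1.5,246/1.5]],90)); save(c,"c1",(180,115,300,245),5)
        print("bystanders",pix2w(c,np.array([[298,206],[420,212],[360,192],[167,295],[205,360]])/1.5,20).round())
E
```

```text
top [539.0705201   73.66990839 146.35714889]
(np.float64(3.0261137353042074), 133)
40 [176.39950396  -8.29350573] -0.04698087485024588 156.60985616254985 192.88147727053473
pin [[606.3768644   64.06049947  90.        ]]
bystanders [[706. 204.  20.]
 [695. -66.  20.]
 [739.  67.  20.]
 [505. 484.  20.]
 [366. 394.  20.]]
side [539.62959613  73.91647441 147.27609497]
(np.float64(3.0497275255950282), 72)
24 [177.00765499 -10.72986302] -0.06054398857295293 156.99810583556135 192.83555889308636
```

View pics/c1.png

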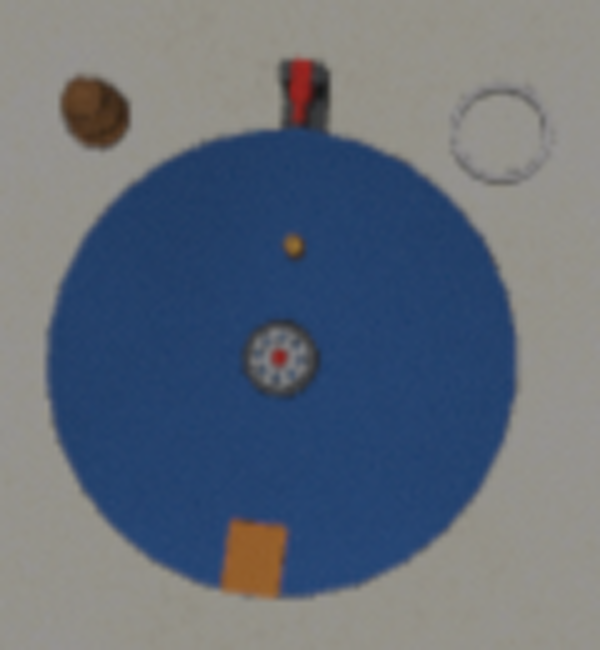

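Centre is about (539, 73.7), pointer bearing −0.05, mark bearing 3.03, pin about (607, 64), which is consistent with opposite the mark. I'll go to the −y side of the pin, high up, with the jaws shut and the tool turned −21°.

Emit:
{"method": "move_arm", "body": {
  "motion": [
    {"offset": [-0.573,-0.332,0],"angular": [0,0,-21],"jaw": 0},
    {"offset": [-0.573,-0.332,0],"angular": [0,0,-21],"jaw": 0},
    {"offset": [-0.573,-0.332,0],"angular": [0,0,-21],"jaw": 0},
    {"offset": [-0.573,-0.332,0],"angular": [0,0,-21],"jaw": 0},
    {"offset": [-0.573,-0.332,0],"angular": [0,0,-21],"jaw": 0}
  ]
}}

```text
time_s: 0.82
eef_pos: [349.7, 292.6, 242.5]
ee_rot: [0.0, -0.048, 0.999, 0.0]
force: [0.6, 1.6, -0.2]
grip_width: 0.0
```

Emit:
{"method": "move_arm", "body": {
  "motion": [
    {"offset": [-0.22,-0.272,0],"angular": [0,0,0],"jaw": 0},
    {"offset": [-0.22,-0.272,0],"angular": [0,0,0],"jaw": 0},
    {"offset": [-0.22,-0.272,0],"angular": [0,0,0],"jaw": 0},
    {"offset": [-0.22,-0.272,0],"angular": [0,0,0],"jaw": 0},
    {"offset": [-0.22,-0.272,0],"angular": [0,0,0],"jaw": 0}
  ]
}}

```text
time_s: 1.45
eef_pos: [568.8, 69.6, 242.3]
ee_rot: [-0.0, -0.048, 0.999, 0.0]
force: [0.4, 0.5, -0.6]
grip_width: -0.0
```

Emit:
{"method": "move_arm", "body": {
  "motion": [
    {"offset": [-0.22,-0.272,0],"angular": [0,0,0],"jaw": 0}
  ]
}}

```text
time_s: 1.58
eef_pos: [612.7, 25.1, 242.3]
ee_rot: [-0.0, -0.048, 0.999, 0.0]
force: [0.4, 1.5, 0.8]
grip_width: -0.001
```

Emit:
{"method": "move_arm", "body": {
  "motion": [
    {"offset": [0,0,0],"angular": [0,0,0],"jaw": 0},
    {"offset": [0,0,0],"angular": [0,0,0],"jaw": 0}
  ]
}}

```text
time_s: 1.82
eef_pos: [611.2, 27.1, 242.0]
ee_rot: [-0.0, -0.048, 0.999, 0.0]
force: [-0.6, -0.2, 0.4]
grip_width: 0.0
```

```bash
python3 - <<'E'
from h import *
c=cap("side");save(c,"s2",(150,20,480,290),2.4);s=ctrl.sense();print(s["eef_pos"],ctrl.tips_ahead,s["force"],w2pix(c,[607,64,90]))
E
```

```text
[610.99744293  27.57248713 242.43101016] 11.0 [-0.81314529  0.6093775   1.31213565] [[235.69653122 211.18269039]]
```

View pics/s2.png

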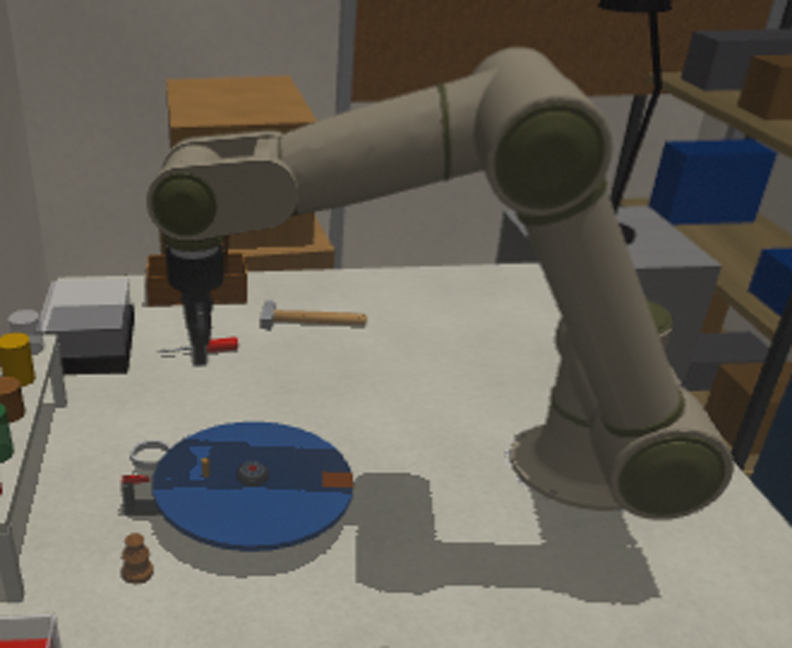

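Emit:
{"method": "move_arm", "body": {
  "motion": [
    {"offset": [0.007,0.003,0.05],"angular": [0,0,0],"jaw": 0},
    {"offset": [0.007,0.003,0.1],"angular": [0,0,0],"jaw": 0},
    {"offset": [0.007,0.003,0.14],"angular": [0,0,0],"jaw": 0},
    {"offset": [0.007,0.003,0.161],"angular": [0,0,0],"jaw": 0},
    {"offset": [0.007,0.003,0.161],"angular": [0,0,0],"jaw": 0}
  ]
}}

```text
time_s: 2.5
eef_pos: [603.1, 30.2, 80.7]
ee_rot: [-0.001, -0.049, 0.999, 0.0]
force: [0.3, 0.1, 0.1]
grip_width: -0.003
```

```bash
python3 - <<'E'
from h import *
c=cap("side");save(c,"s3",(190,150,350,270),5);s=ctrl.sense();print(s["time_s"],s["eef_pos"],s["force"],ctrl.tips_ahead)
E
```

```text
2.55 [603.99436349  29.95638089  82.07086564] [0.36118419 0.50705261 0.59052948] 11.0
```

View pics/s3.png

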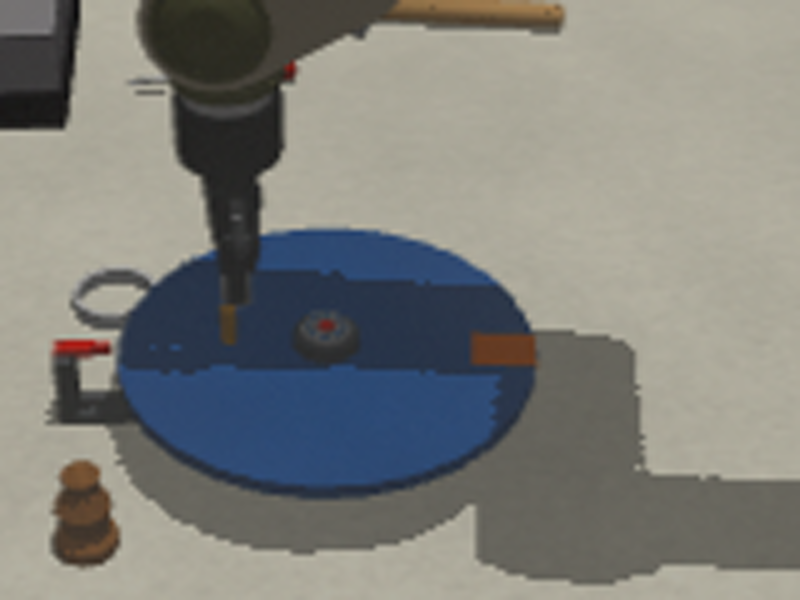

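The finger stands right behind the pin at the right height, clear of everything. Flick: ramp up along +y, then stop and lift.

Emit:
{"method": "move_arm", "body": {
  "motion": [
    {"offset": [0,0.012,0],"angular": [0,0,0],"jaw": 0},
    {"offset": [0,0.03,0],"angular": [0,0,0],"jaw": 0},
    {"offset": [0.002,0.056,0],"angular": [0,0,0],"jaw": 0},
    {"offset": [0.002,0.058,0],"angular": [0,0,0],"jaw": 0},
    {"offset": [-0.005,0.058,-0.06],"angular": [0,0,0],"jaw": 0}
  ]
}}

```text
time_s: 3.18
eef_pos: [601.4, 88.0, 138.6]
ee_rot: [-0.004, -0.049, 0.999, 0.0]
force: [1.5, -0.5, 0.7]
grip_width: -0.001
```

```bash
cat >> h.py <<'E'
C0=np.array([539.3,73.8]); PT=-0.052
def mark2(c,C=C0):
    h=cv2.cvtColor(c["img"],cv2.COLOR_RGB2HSV);m=cv2.inRange(h,(4,130,50),(20,255,255))
    v,u=np.nonzero(m);P=pix2w(c,np.c_[u,v],60)[:,:2]-C;r=np.hypot(*P.T);P=P[(r>95)&(r<152)]
    return ((np.arctan2(*P.mean(0)[::-1])-PT)%(2*np.pi),len(P),np.hypot(*P.mean(0)).round()) if len(P) else (np.nan,0,0)
def look(n=1):
    for i in range(n):
        for k in("top","side"):
            t=ctrl.sense()["time_s"];c=cap(k);print(k,t,mark2(c))
    s=ctrl.sense();print(s["time_s"],s["eef_pos"],s["force"])
    return c
E
python3 - <<'E'
from h import *
look(2)
E
```

```text
top 3.175 (np.float64(4.488955177123014), 129, np.float64(126.0))
side 3.225 (np.float64(4.64703769877385), 53, np.float64(129.0))
top 3.275 (np.float64(4.800634677494629), 131, np.float64(126.0))
side 3.325 (np.float64(4.946517941069695), 58, np.float64(129.0))
3.375 [604.07652985  87.3208704  142.52659896] [-0.27588243  0.38982776 -0.03676175]
```

It's running at about 3.1 rad/s. I'll move to the brake station at bearing +90°, r ≈ 122, and descend to hover.

Emit:
{"method": "move_arm", "body": {
  "motion": [
    {"offset": [0.027,0.057,0],"angular": [0,0,0],"jaw": 0},
    {"offset": [0.054,0.113,0],"angular": [0,0,0],"jaw": 0},
    {"offset": [0.054,0.113,0.03],"angular": [0,0,0],"jaw": 0},
    {"offset": [0.054,0.113,0.055],"angular": [0,0,0],"jaw": 0},
    {"offset": [0.054,0.113,0.06],"angular": [0,0,0],"jaw": 0}
  ]
}}

```text
time_s: 4.0
eef_pos: [537.6, 194.3, 79.1]
ee_rot: [-0.002, -0.048, 0.999, -0.0]
force: [0.3, 0.3, 0.2]
grip_width: -0.002
```

```bash
python3 - <<'E'
from h import *
c=look(2);save(c,"s4",(190,130,350,250),5)
E
```

```text
top 4.0 (np.float64(0.5920745021543398), 133, np.float64(126.0))
side 4.05 (np.float64(0.6945034364933272), 86, np.float64(120.0))
top 4.1 (np.float64(0.8537742667879904), 134, np.float64(126.0))
side 4.15 (np.float64(0.9661577029940689), 86, np.float64(125.0))
4.2 [539.34392485 194.43349372  82.06568062] [-0.09745444 -0.36471077  0.62247305]
```

View pics/s4.png

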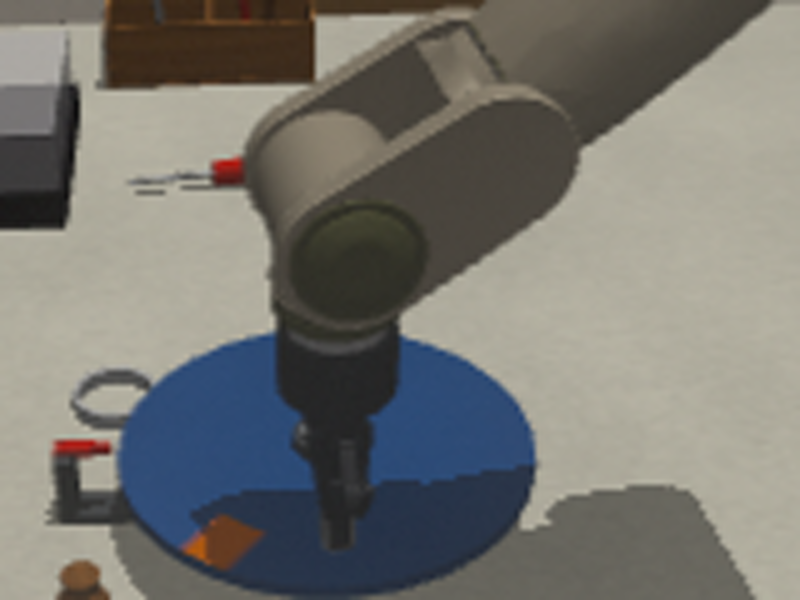

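Image: the finger is over the wheel at r≈120, clear of the pin path, and the mark is past the pointer (first free pass done). I'll let it run, tracking it, and aim for the later, slower pass at 6π.

Emit:
{"method": "move_arm", "body": {
  "motion": [
    {"offset": [0,0,0]},
    {"offset": [0,0,0]},
    {"offset": [0,0,0]},
    {"offset": [0,0,0]},
    {"offset": [0,0,0]}
  ]
}}

```text
schema error: expected keys offset, angular, jaw
```

```bash
python3 - <<'E'
from h import *
look(2)
E
```

```text
top 4.2 (np.float64(1.0207378484867105), 14, np.float64(112.0))
side 4.25 (np.float64(1.2370280745131872), 85, np.float64(124.0))
top 4.3 (nan, 0, 0)
side 4.35 (np.float64(1.4920648183056733), 80, np.float64(126.0))
4.4 [539.25912717 194.49936738  82.02120457] [ 0.18276629 -0.26397751 -0.30984879]
```

Emit:
{"method": "move_arm", "body": {
  "motion": [
    {"offset": [0,0,0]},
    {"offset": [0,0,0]},
    {"offset": [0,0,0]},
    {"offset": [0,0,0]},
    {"offset": [0,0,0]}
  ]
}}

```text
schema error: expected keys offset, angular, jaw
```

```bash
python3 - <<'E'
from h import *
look(2)
E
```

```text
top 4.4 (nan, 0, 0)
side 4.45 (np.float64(1.7624337523437816), 77, np.float64(126.0))
top 4.5 (nan, 0, 0)
side 4.55 (np.float64(2.0117724464849833), 86, np.float64(123.0))
4.6 [539.01772079 194.55118798  81.56412095] [-0.32759076  0.35728712 -0.58481127]
```

Emit:
{"method": "move_arm", "body": {
  "motion": [
    {"offset": [0,0,0.005],"angular": [0,0,0],"jaw": 0}
  ]
}}

```text
time_s: 4.72
eef_pos: [539.2, 194.6, 76.5]
ee_rot: [0.0, -0.048, 0.999, 0.0]
force: [0.2, -0.4, -0.1]
grip_width: -0.003
```

```bash
python3 - <<'E'
from h import *
look(3)
E
```

```text
top 4.725 (np.float64(2.460184227419523), 85, np.float64(122.0))
side 4.775 (np.float64(2.578030592901622), 83, np.float64(116.0))
top 4.825 (np.float64(2.6656434335421637), 141, np.float64(126.0))
side 4.875 (np.float64(2.814597488620085), 77, np.float64(122.0))
top 4.925 (np.float64(2.8961574402617365), 138, np.float64(127.0))
side 4.975 (np.float64(3.0448140752002906), 70, np.float64(125.0))
5.025 [538.96769977 194.55470105  76.38473349] [-0.11026568 -0.03894149  0.24662555]
```

Emit:
{"method": "move_arm", "body": {
  "motion": [
    {"offset": [0,0,0],"angular": [0,0,0],"jaw": 0},
    {"offset": [0,0,0],"angular": [0,0,0],"jaw": 0},
    {"offset": [0,0,0],"angular": [0,0,0],"jaw": 0},
    {"offset": [0,0,0],"angular": [0,0,0],"jaw": 0},
    {"offset": [0,0,0],"angular": [0,0,0],"jaw": 0}
  ]
}}

```text
time_s: 5.65
eef_pos: [539.0, 194.5, 76.4]
ee_rot: [0.0, -0.048, 0.999, -0.0]
force: [0.6, -0.9, 0.5]
grip_width: 0.002
```

```bash
python3 - <<'E'
from h import *
look(2)
E
```

```text
top 5.65 (np.float64(4.469868694909283), 135, np.float64(126.0))
side 5.7 (nan, 0, 0)
top 5.75 (np.float64(4.672437551236244), 138, np.float64(126.0))
side 5.8 (nan, 0, 0)
5.85 [538.95411639 194.5417594   76.39539472] [-0.17163649 -0.63719333  0.02492362]
```

Emit:
{"method": "move_arm", "body": {
  "motion": [
    {"offset": [0,0,0],"angular": [0,0,0],"jaw": 0},
    {"offset": [0,0,0],"angular": [0,0,0],"jaw": 0},
    {"offset": [0,0,0],"angular": [0,0,0],"jaw": 0},
    {"offset": [0,0,0],"angular": [0,0,0],"jaw": 0},
    {"offset": [0,0,0],"angular": [0,0,0],"jaw": 0}
  ]
}}

```text
time_s: 6.48
eef_pos: [538.9, 194.5, 76.4]
ee_rot: [-0.0, -0.048, 0.999, -0.0]
force: [-0.2, 0.4, 0.8]
grip_width: 0.0
```

```bash
python3 - <<'E'
from h import *
look(2)
E
```

```text
top 6.475 (np.float64(6.0351444337502915), 137, np.float64(126.0))
side 6.525 (np.float64(6.098228420651748), 72, np.float64(128.0))
top 6.575 (np.float64(6.2109512138211125), 143, np.float64(127.0))
side 6.625 (np.float64(6.25653828725833), 73, np.float64(127.0))
6.675 [538.98390316 194.52924096  76.40319574] [-0.56544802  0.06842774 -0.15197088]
```

Emit:
{"method": "move_arm", "body": {
  "motion": [
    {"offset": [0,0,0],"angular": [0,0,0],"jaw": 0},
    {"offset": [0,0,0],"angular": [0,0,0],"jaw": 0},
    {"offset": [0,0,0],"angular": [0,0,0],"jaw": 0},
    {"offset": [0,0,0],"angular": [0,0,0],"jaw": 0}
  ]
}}

```text
time_s: 7.18
eef_pos: [539.0, 194.5, 76.4]
ee_rot: [-0.0, -0.048, 0.999, 0.0]
force: [0.3, 0.6, -0.4]
grip_width: 0.001
```

```bash
cat > fit.py <<'E'
from h import *
import sys
D=[(3.175,4.489),(3.275,4.8006),(4.0,6.875),(4.1,7.137),(4.825,8.949),(4.925,9.179),(5.65,10.753),(5.75,10.9556),(6.475,12.3183),(6.575,12.494)]
try: D+= [tuple(map(float,l.split())) for l in open("log.txt")]
except FileNotFoundError: pass
for i in range(int(sys.argv[1])):
    t=ctrl.sense()["time_s"];c=cap("top");a,n,r=mark2(c)
    if n>110:
        k=round((D[-1][1]+(t-D[-1][0])*.8-a)/2/np.pi);D.append((t,a+2*np.pi*k));open("log.txt","a").write(f"{t} {D[-1][1]}\n")
    print(t,a,n)
D=np.array(D)
def model(q,t):
    th0,w0,b,c=q;x=t-3.175;A=w0+c/b;ts=np.log(A*b/c)/b;x=np.minimum(x,ts)
    return th0+A*(1-np.exp(-b*x))/b-c/b*x
r=least_squares(lambda q:np.r_[(model(q,D[:,0])-D[:,1])/.015,(q[2]-.12)/.03,(q[3]-.07)/.02],[4.49,3.1,.12,.07])
q=r.x;print(q.round(4),"res",(model(q,D[:,0])-D[:,1])[-6:].round(3))
print("end",model(q,np.array([1e3]))-6*np.pi)
T=np.arange(D[-1,0],40,.005);m=model(q,T);j=np.argmax(m>6*np.pi) if (m>6*np.pi).any() else -1
print("t6pi",T[j],"w",(m[j]-m[j-1])/.005, "now", ctrl.sense()["time_s"])
E
python3 fit.py 2
```

```text
7.175 0.8874187514366048 115
7.225 0.9286914261636395 76
[4.4905 3.0889 0.1386 0.0763] res [ 0.004  0.    -0.001 -0.006 -0.008  0.01 ]
end [0.42706491]
t6pi 13.69999999999986 w 0.2962137367248374 now 7.275
```

Emit:
{"method": "move_arm", "body": {
  "motion": [
    {"offset": [0,0,0],"angular": [0,0,0],"jaw": 0},
    {"offset": [0,0,0],"angular": [0,0,0],"jaw": 0},
    {"offset": [0,0,0],"angular": [0,0,0],"jaw": 0},
    {"offset": [0,0,0],"angular": [0,0,0],"jaw": 0}
  ]
}}

```text
time_s: 7.78
eef_pos: [539.0, 194.5, 76.4]
ee_rot: [0.0, -0.048, 0.999, 0.0]
force: [0.0, -0.1, 0.1]
grip_width: -0.0
```

```bash
python3 fit.py 2
```

```text
7.775 nan 0
7.825 nan 0
[4.4905 3.0889 0.1386 0.0763] res [ 0.004  0.    -0.001 -0.006 -0.008  0.01 ]
end [0.42706491]
t6pi 13.69999999999986 w 0.2962137367248374 now 7.875
```

Emit:
{"method": "move_arm", "body": {
  "motion": [
    {"offset": [0,0,0],"angular": [0,0,0],"jaw": 0},
    {"offset": [0,0,0],"angular": [0,0,0],"jaw": 0},
    {"offset": [0,0,0],"angular": [0,0,0],"jaw": 0},
    {"offset": [0,0,0],"angular": [0,0,0],"jaw": 0},
    {"offset": [0,0,0],"angular": [0,0,0],"jaw": 0}
  ]
}}

```text
time_s: 8.5
eef_pos: [538.9, 194.6, 76.4]
ee_rot: [-0.0, -0.048, 0.999, -0.0]
force: [-0.6, 0.2, -0.3]
grip_width: -0.003
```

```bash
python3 fit.py 2
```

```text
8.5 2.7017172346221785 146
8.55 2.7624687176943943 146
[4.4909 3.0879 0.1388 0.0752] res [-0.001 -0.006 -0.007  0.011  0.    -0.001]
end [0.46415899]
t6pi 13.630000000000795 w 0.3089691137695638 now 8.6
```

Emit:
{"method": "move_arm", "body": {
  "motion": [
    {"offset": [0,0,0],"angular": [0,0,0],"jaw": 0},
    {"offset": [0,0,0],"angular": [0,0,0],"jaw": 0},
    {"offset": [0,0,0],"angular": [0,0,0],"jaw": 0},
    {"offset": [0,0,0],"angular": [0,0,0],"jaw": 0}
  ]
}}

```text
time_s: 9.1
eef_pos: [538.9, 194.6, 76.4]
ee_rot: [-0.0, -0.048, 0.999, -0.0]
force: [-0.1, -0.2, 0.0]
grip_width: 0.003
```

```bash
python3 fit.py 3
```

```text
9.1 3.3752878210991364 142
9.15 3.4266285277822903 143
9.2 3.4802117481199297 142
[4.4909 3.0879 0.1389 0.075 ] res [ 0.011  0.    -0.001 -0.     0.001 -0.001]
end [0.46859622]
t6pi 13.625000000000691 w 0.31014721407700563 now 9.25
```

Emit:
{"method": "move_arm", "body": {
  "motion": [
    {"offset": [0,0,0],"angular": [0,0,0],"jaw": 0},
    {"offset": [0,0,0],"angular": [0,0,0],"jaw": 0},
    {"offset": [0,0,0],"angular": [0,0,0],"jaw": 0},
    {"offset": [0,0,0],"angular": [0,0,0],"jaw": 0},
    {"offset": [0,0,0],"angular": [0,0,0],"jaw": 0}
  ]
}}

```text
time_s: 9.88
eef_pos: [538.9, 194.5, 76.4]
ee_rot: [-0.0, -0.048, 0.999, -0.0]
force: [0.2, 0.1, 0.8]
grip_width: 0.004
```

Emit:
{"method": "move_arm", "body": {
  "motion": [
    {"offset": [0,0,0],"angular": [0,0,0],"jaw": 0},
    {"offset": [0,0,0],"angular": [0,0,0],"jaw": 0},
    {"offset": [0,0,0],"angular": [0,0,0],"jaw": 0},
    {"offset": [0,0,0],"angular": [0,0,0],"jaw": 0},
    {"offset": [0,0,0],"angular": [0,0,0],"jaw": 0}
  ]
}}

```text
time_s: 10.5
eef_pos: [539.0, 194.5, 76.4]
ee_rot: [0.0, -0.048, 0.999, 0.0]
force: [-1.0, -0.2, -0.4]
grip_width: 0.001
```

```bash
python3 fit.py 2
```

```text
10.5 4.6379618114220955 137
10.55 4.677067534337368 143
[4.4911 3.0866 0.1371 0.0786] res [-0.001 -0.002 -0.001 -0.003  0.002  0.001]
end [0.40059884]
t6pi 13.720000000000496 w 0.2890312383023286 now 10.6
```

Emit:
{"method": "move_arm", "body": {
  "motion": [
    {"offset": [0,0,0],"angular": [0,0,0],"jaw": 0},
    {"offset": [0,0,0],"angular": [0,0,0],"jaw": 0},
    {"offset": [0,0,0],"angular": [0,0,0],"jaw": 0},
    {"offset": [0,0,0],"angular": [0,0,0],"jaw": 0},
    {"offset": [0,0,0],"angular": [0,0,0],"jaw": 0}
  ]
}}

```text
time_s: 11.22
eef_pos: [538.9, 194.5, 76.4]
ee_rot: [-0.0, -0.048, 0.999, -0.0]
force: [0.3, 0.5, 0.8]
grip_width: -0.002
```

```bash
python3 fit.py 2
```

```text
11.225 5.1449185318023005 139
11.275 5.175383021542311 139
[4.4913 3.0855 0.1362 0.0803] res [-0.001 -0.003 -0.    -0.001  0.001  0.002]
end [0.37167739]
t6pi 13.76500000000039 w 0.27917787380857817 now 11.325
```

Emit:
{"method": "move_arm", "body": {
  "motion": [
    {"offset": [0,0,0],"angular": [0,0,0],"jaw": 0},
    {"offset": [0,0,0],"angular": [0,0,0],"jaw": 0},
    {"offset": [0,0,0],"angular": [0,0,0],"jaw": 0},
    {"offset": [0,0,0],"angular": [0,0,0],"jaw": 0},
    {"offset": [0,0,0],"angular": [0,0,0],"jaw": 0}
  ]
}}

```text
time_s: 11.95
eef_pos: [539.0, 194.5, 76.4]
ee_rot: [0.0, -0.048, 0.999, -0.0]
force: [-0.2, 0.0, 0.2]
grip_width: -0.001
```

```bash
python3 fit.py 1; python3 - <<'E'
from h import *
c=cap("top");save(c,"t5",(200,110,290,180),8);p=red(c,C0);print(np.arctan2(*p.mean(0)[::-1]),len(p),mark2(c))
E
```

```text
11.95 5.556659188572666 140
[4.4917 3.084  0.1352 0.0821] res [-0.002 -0.001 -0.002 -0.002 -0.     0.005]
end [0.34427578]
t6pi 13.80500000000029 w 0.26987383628096495 now 12.0
-0.04777876703811597 40 (np.float64(5.593241993694196), 138, np.float64(126.0))
```

View pics/t5.png

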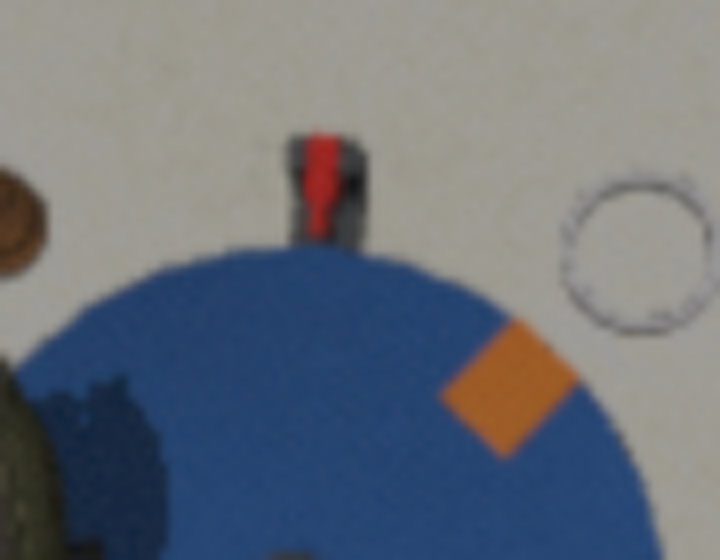

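The tip is at crop (319,240), i.e. px (239.9,140), with the mark approaching from its right. I'll keep tracking.

Emit:
{"method": "move_arm", "body": {
  "motion": [
    {"offset": [0,0,0],"angular": [0,0,0],"jaw": 0},
    {"offset": [0,0,0],"angular": [0,0,0],"jaw": 0},
    {"offset": [0,0,0],"angular": [0,0,0],"jaw": 0},
    {"offset": [0,0,0],"angular": [0,0,0],"jaw": 0},
    {"offset": [0,0,0],"angular": [0,0,0],"jaw": 0}
  ]
}}

```text
time_s: 12.68
eef_pos: [538.9, 194.5, 76.4]
ee_rot: [-0.0, -0.048, 0.999, -0.0]
force: [-0.2, -0.7, -0.1]
grip_width: 0.003
```

```bash
python3 fit.py 2; python3 - <<'E'
from h import *
c=cap("top");p=pix2w(c,[[239.4,139.5],[239.9,140]],60)[:,:2]-C0;print(p,np.arctan2(p[:,1],p[:,0]))
c=cap("side");p=red(c,C0);print(np.arctan2(*p.mean(0)[::-1]),mark2(c),ctrl.sense()["time_s"])
E
```

```text
12.675 5.898659561075662 143
12.725 5.920392143999266 140
[4.4917 3.084  0.1352 0.0821] res [-0.002 -0.002 -0.     0.005  0.001 -0.001]
end [0.34415638]
t6pi 13.805000000000168 w 0.26985372816810127 now 12.775
[[151.35627011  -8.33131451]
 [149.74347502  -9.964581  ]] [-0.0549889  -0.06644638]
-0.05977731033569395 (np.float64(5.936125135840483), 71, np.float64(128.0)) 12.875
```

Emit:
{"method": "move_arm", "body": {
  "motion": [
    {"offset": [0,0,0.002],"angular": [0,0,0],"jaw": 0},
    {"offset": [0,0,0.003],"angular": [0,0,0],"jaw": 0},
    {"offset": [0,0,0.003],"angular": [0,0,0],"jaw": 0},
    {"offset": [0,0,0.003],"angular": [0,0,0],"jaw": 0},
    {"offset": [0,0,0.003],"angular": [0,0,0],"jaw": 0}
  ]
}}

```text
time_s: 13.5
eef_pos: [539.0, 194.6, 73.4]
ee_rot: [0.0, -0.048, 0.999, 0.0]
force: [-0.1, -0.1, 0.1]
grip_width: 0.001
```

```bash
python3 fit.py 1; python3 -c "
from h import *
print(ctrl.sense()['eef_pos'])"
```

```text
13.5 6.192564798102452 145
[4.4919 3.0835 0.135  0.0825] res [-0.002 -0.001  0.004 -0.    -0.002  0.002]
end [0.33913074]
t6pi 13.81500000000005 w 0.2677598086393118 now 13.55
[538.96632603 194.55210452  73.40690369]
```

Emit:
{"method": "move_arm", "body": {
  "motion": [
    {"offset": [0,0,0],"angular": [0,0,0],"jaw": 0},
    {"offset": [0,0,0.002],"angular": [0,0,0],"jaw": 0},
    {"offset": [0,0,0.0042],"angular": [0,0,0],"jaw": 0},
    {"offset": [0,0,0.0045],"angular": [0,0,0],"jaw": 0}
  ]
}}

```text
time_s: 14.05
eef_pos: [539.2, 194.7, 69.1]
ee_rot: [0.0, -0.048, 0.999, 0.0]
force: [0.6, 1.2, 4.1]
grip_width: -0.002
```

```bash
python3 - <<'E'
from h import *
look(2)
E
```

```text
top 14.05 (np.float64(0.0014943250892589938), 141, np.float64(128.0))
side 14.1 (np.float64(6.258096376252658), 74, np.float64(128.0))
top 14.15 (np.float64(0.0014943250892589938), 141, np.float64(128.0))
side 14.2 (np.float64(6.258096376252658), 74, np.float64(128.0))
14.25 [539.12362162 194.66673405  69.14236148] [-0.01737594  1.58557017  4.05573549]
```

It has stopped on the pointer with 4 N of pressure. I'll lift straight up gently, then move well clear.

Emit:
{"method": "move_arm", "body": {
  "motion": [
    {"offset": [0,0,-0.003],"angular": [0,0,0],"jaw": 0},
    {"offset": [0,0,-0.01],"angular": [0,0,0],"jaw": 0},
    {"offset": [0,0,-0.04],"angular": [0,0,0],"jaw": 0},
    {"offset": [0,0,-0.09],"angular": [0,0,0],"jaw": 0},
    {"offset": [0,0,-0.14],"angular": [0,0,0],"jaw": 0}
  ]
}}

```text
time_s: 14.88
eef_pos: [538.6, 194.4, 210.5]
ee_rot: [-0.0, -0.048, 0.999, -0.0]
force: [0.1, -0.6, 0.4]
grip_width: -0.002
```

Emit:
{"method": "move_arm", "body": {
  "motion": [
    {"offset": [0.06,0.02,0],"angular": [0,0,0],"jaw": 0},
    {"offset": [0.12,0.04,0],"angular": [0,0,0],"jaw": 0},
    {"offset": [0.17,0.06,0],"angular": [0,0,0],"jaw": 0},
    {"offset": [0.2,0.07,0],"angular": [0,0,0],"jaw": 0},
    {"offset": [0.2,0.07,0],"angular": [0,0,0],"jaw": 0}
  ]
}}

```text
time_s: 15.5
eef_pos: [331.8, 245.2, 209.4]
ee_rot: [0.0, -0.049, 0.999, 0.0]
force: [0.4, -0.2, 0.1]
grip_width: -0.003
```

```bash
python3 - <<'E'
from h import *
look(2);c=cap("top");save(c,"t6",(120,100,470,290),2.2);print(ctrl.sense()["dq"])
E
```

```text
top 15.5 (np.float64(0.00898669161895662), 142, np.float64(127.0))
side 15.55 (np.float64(6.25653828725833), 73, np.float64(127.0))
top 15.6 (np.float64(0.009127269116167229), 143, np.float64(128.0))
side 15.65 (np.float64(6.25653828725833), 73, np.float64(127.0))
15.7 [334.00307503 244.65696806 208.90658337] [ 0.2216373  -0.23921495  0.69011911]
[ 0.00139163 -0.00017489  0.00511182 -0.00042788  0.00159976  0.00085509]
```

View pics/t6.png

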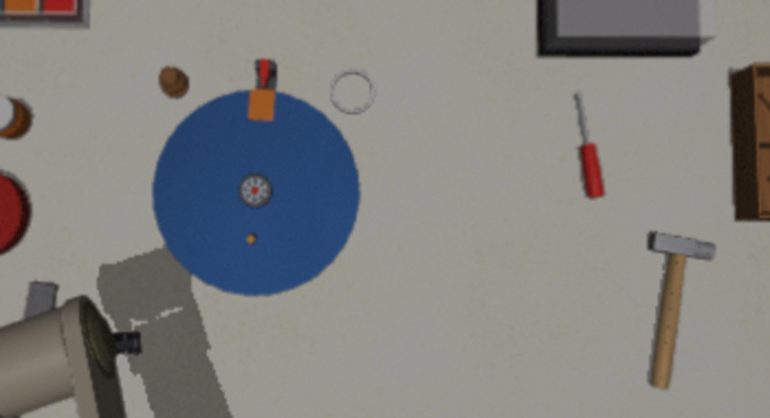

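The mark at (262,106) is right under the pointer tip at (263,88), the wheel is at rest, and everything else in view lies where it did.

```bash
python3 -c "
from rig import ctrl
print(ctrl.finish_job())"
```

```text
the job is handed in; nothing more can be done
None
```

The wheel is parked with the orange mark at the red pointer, and the job is handed in at about 15.7 s of the 64 s allowed.

- **Spin:** I flicked the pin counter-clockwise to about 3.1 rad/s. The mark then ran past the pointer freely twice.
- **Brake:** I stopped it on the third pass with one fingertip press of about 4 N. The finger was commanded about 2 mm below the nominal top height, well short of the 10 mm stop. I then lifted straight up and moved clear.
- **Last checks:** The top camera puts the mark at +0.01 rad and the side camera at −0.03 rad, so they disagree by about 0.035 rad. Both are well inside the mark's ±0.12 rad half-width. The top reading shifted from 0.001 to 0.009 rad between pressing and moving clear, about the size of the picture noise, and the side reading barely changed. The wheel was at rest in the last pictures.
- **Bystanders:** In the last top view nothing looked moved, but I judged this by eye. The arm hid most of the brush, and the tin and the bead jar were partly cut off at the picture edge.

Two move calls were refused for a missing key, and one approach move overshot its target in free air. None of them touched anything.

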